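Roll the clay pin out of its rack clips and lay it across the thickness strips

ROBOT

A 6-joint arm with a two-finger parallel gripper is mounted at the origin on a cart in front of the work surface, level with it; the furniture and walls round the work are solid. World frame = base frame: x ahead of the robot, y to its left, z up, the work surface at z = 0. Lengths are in m, angles in rad, forces in N, time in s.
With the tool pointing down it reaches from about 0.4 to 0.925 m from the base axis. Payload 12.5 kg.
Tool frame: the origin (TCP) lies between the finger pads; the fingertips stand 19 mm ahead of it and the grasp point (between the pads) is the TCP (env.nose_length is the distance from the TCP to the fingertips, in m); z points along the fingers, y is the line along which they close (so a half turn about z gives the same grasp; the last joint's range is limited). The gripper opens to 95 mm and grips with 3 to 60 N. Pads are 20 mm wide; open, the fingers measure 119 mm over their backs; the gripper's body (75 mm by 180 mm) begins 59 mm behind the grasp point.
Start: joints at [1.002, 0.491, 1.559, -0, 1.092, -0.106], TCP at [0.279, 0.559, 0.234] pointing down, gripper open.
Joint ranges: [-3.1, 3.1], [-0.84, 2.19], [0.05, 2.79], [-1.13, 4.28], [0.06, 2.93], [-2.69, 2.69]. Speed limits (rad/s): [2.22, 2.22, 2.79, 3.14, 3.14, 3.14].

INTERFACE

Orientations are given as a rotation vector (axis times angle).
In Python, from cell import env gives the robot as it stands.
- The arm moves only by the tool play_rows, never from a script. Its argument "rows" is one flat list of numbers, 5 for each row, row after row: the gripper's target within -1 to 1 (fully open at 1, half-way at 0, shut at -1), then the shift along the tool's x, y, z as a fraction of full scale, then the turn about the tool's z as a fraction of full scale. In form: [hand, tx, ty, tz, twist, hand, tx, ty, tz, twist, ...]. A call has 1 to 12 rows; each row is the pose to reach, as a shift and turn from the pose commanded when the call began, along the tool's axes at that moment; what a row does not reach only later rows make up. Full scale, the value 1, is 120 mm for a shift and 90 degrees for a turn. A row lasts 1/12 s, in which the tool goes at most 41.7 mm and 7.16 degrees, less where a joint would pass 70% of its speed; a pose out of reach is approached as far as the arm can. A call with a number of a shift or a turn outside -1 to 1 is refused whole. A call with a gripper value outside its range is refused whole. The fingers move at their own pace and stop on an object; the grip force is fixed at half the most. Time passes only in rows, so rows that repeat a pose let the fingers close. It gives the time, the measured TCP pose, the force, the opening and the grip force at its end, in the units of the state.
- env.get_obs(): the state, without advancing time (a new reading comes with each control period).
- env.camera(name): name is "side" or "top" or "wrist"; returns (picture, depth): 400x640x3 uint8, red, green, blue; 400x640 float32, m along the optical axis (not along the pixel's ray), 0 where there is no reading.
- env.camera_params(name): a dict with "intrinsics" (3x3 intrinsics, pixels), "rvec" (rotation vector, rad) and "tvec" (3), from world to camera coordinates, as OpenCV has them; the wrist camera has in their place "T_tool_cam" (4x4, takes a point from camera to tool coordinates, whose origin is the TCP and whose axes are the flange's). Camera axes: x right, y down, z forward; pixel columns grow to the right and rows downward; lengths in m; the calibration is good to about 2 mm. A picture is of the moment at which its call begins: read the wrist's pose just before it. camera_params takes no time and is no camera call.
- env.sign_off(): hands the job in; it is judged then, once.
Trained networks look in the newest picture that a camera, given by its name, has taken for a name from the list of things; names that differ only in an ending like _2 or _b are one class to them, and where a whole thing is asked for, a point or a joint stands for the part that bears it (a point fixed in the world has none). Each returns a list of dicts, best first, with "score" (0 to 1); they miss things now and then, are a little off and sometimes report something else, mostly with a low value. They report only what shows in the picture. A call takes as long as a camera call.
- env.trace(camera, thing): "region" (400x640 bool, what is visible of it) and "extent" ([centre column, centre row, width, height] in pixels, round what is visible of it).
The state is a dict: "clock": time; "joint_positions": joint angles; "dq": joint speeds; "effort": joint torques, N m; "ee_pos": TCP position; "ee_rot": TCP orientation; "contact_force": force on the tool from outside, world axes, zero at the start; "torque": the same for the moment, N m; "grip_width": finger opening in m; "grip_force": force on a finger pad.
Only numpy, scipy, OpenCV 4.12 (cv2) and the standard library are available. Lean on these libraries where they do the work, as an engineer would, in place of code of your own. Each camera call takes 0.05 s, during which the arm holds its last target. There are 200 camera calls.

TASK

Get the clay rolling pin ready for use: it is held by its two handles in spring clips on the sloped tool rack. Do not pull it straight off, the stiff jaws hook over the handles: roll it down the slope past the springy lower jaws without wrenching the clips, lift it clear, and lay it gently across the middle of the two wooden strips on the tile, square to them, its barrel bearing on both strips. Let go, and do not drop the pin or knock the glue stick, the stamp or the bottle.

Things in the scene. Friction and masses are not known exactly. Their poses are not given: they have to be found in the camera images.
- pin: turned wooden rolling pin for clay, 174 mm long, about 150 g: a straight barrel 34 mm in diameter, 100 mm long, with a round handle 20 mm in diameter, 36 mm long, at each end. Origin at the middle of the barrel on the axis; the axis is the pin's y. It starts level, clipped in the rack, parallel to the rack's y
- rack: plywood tool rack screwed down, 212 mm wide (y), 57 mm to the front (-x) and 98 mm to the back of its origin. Its face slopes 38 deg, rising to the rack's +x: off the face is (-0.616, 0, 0.788), down the slope (-0.788, 0, -0.616). An upright back 87 mm behind the pin's axis bears a ledge 214 mm up that juts 35 mm forward. Origin on the cart top straight below the clipped pin's middle
- seat (a point): point of the rack where the middle of the clipped pin lies, 85 mm above the cart top. Square to the sloping face, the face is 30 mm below this point and bare for 54 mm to either side along the rack's y; then come the two wooden bearers with the clips
- clip_a (a point): handle axis in the clip at the rack's y = +64 mm (clip 12 mm wide along y). The clip's stiff uphill jaw is hooked over the handle: its lip lies 2 mm above the handle and ends 5 mm past the handle's axis, on the downhill side. The downhill jaw is a springy leaf
- clip_b (a point): the same in the clip at the rack's y = -64 mm
- leaf_a (a joint): springy leaf jaw downhill of clip_a, 34 mm high off the face: 0 rad at rest, up to 0.85 bent down the slope. It yields at 2 N and pushes 6 N at the 0.45 rad that lets the handle by. To come free the pin's axis goes 9 mm down the slope with at most 2 mm of rise off the face, on to 14 mm down with at most 5 mm of rise, then 15 mm or more off the face, over the leaf
- leaf_b (a joint): the same leaf jaw of clip_b
- tile: white glazed tile 150 x 150 x 8 mm, fixed on the cart top, origin at the centre of its underside. Two wooden strips 12 mm wide and 6 mm thick run along its x over its whole length, with their centre lines at y = +30 and -30 mm; their tops are 14 mm above the origin, so a pin lying on them has its axis at 31 mm
- glue: standing glue stick, 30 mm in diameter and 95 mm high, loose, origin at the centre of its foot; to be left alone
- stamp: small wooden stamp with a turned knob, 26 x 32 mm and 50 mm high, loose, origin at the centre of its foot; to be left alone
- bottle: standing squeeze bottle, 37 mm in diameter and 98 mm high, loose, origin at the centre of its foot; to be left alone

How it is judged:
On the way:
1. the pin is out of both clips and held in the fingers (distance between pin and seat above 0.05 m and contact force between the fingers and pin above 0.5 N), for 0.1 s.
At the end, for the whole second after the job is handed in: The pin lies still on both strips of the tile, its middle within 40 mm of the tile's centre along the strips and 15 mm across them, its axis within 0.15 rad of square to the strips; both leaves are back at rest (z of pin in the frame of tile between 0.0285 and 0.0335 m and x of pin in the frame of tile between -0.04 and 0.04 m and y of pin in the frame of tile between -0.015 and 0.015 m and angle between the y axis of pin and the y axis of tile, either way round below 0.15 rad and linear speed of pin below 0.01 m/s and value of joint each of leaf_a, leaf_b below 0.1 rad); the robot touches nothing.
It fails at once if the clips are wrenched: the pin presses on the rack with more than 60 N (contact force between rack and pin above 60 N).
It fails at once if the pin is dropped on the cart top or off it (height (world z) of pin below 0.024 m).
It fails at once if the pin is let go more than 20 mm above the strips (contact force between the fingers and pin below 0.1 N and horizontal distance between pin and tile below 0.12 m and z of pin in the frame of tile above 0.051 m).
It fails at once if the glue stick, the stamp or the bottle is pushed more than 20 mm or knocked over (distance of any of glue, stamp, bottle from where it was at the start of the episode above 0.02 m or angle between any of glue, stamp, bottle's own z axis and vertical above 0.5 rad).
It also fails if it takes over 48 s, if anything falls off the work surface, if the arm or the gripper's body presses on something with over 40 N, if the wrist force passes 120 N, or if a joint passes its speed limit or range.

## Working session

There is one attempt and no reset: what is moved stays moved. The work goes in short steps, Python scripts to look and compute and a tool call to move; the robot and the scene stay as the last step left them, time stands still between calls to the robot, and variables do not carry over. Pictures are saved under pics/ and viewed, at most 10 in all, crops included, and the job is handed in when it is done.

Besides the shell and the picture viewer there is one more tool, called after "Request:" as name(argument=value, ...) on one line, values as JSON. play_rows: Moves the arm, as the interface text tells. Its arguments: {"type":"object","properties":{"rows":{"type":"array","items":{"type":"number"}}},"required":["rows"]}

```bash
ls; mkdir -p pics; cat > h.py <<'E'
import numpy as np,cv2
from cell import env
from scipy.spatial.transform import Rotation as R
def T(cam,obs=None):
    p=env.camera_params(cam)
    if 'rvec' in p:
        M=np.eye(4);M[:3,:3]=cv2.Rodrigues(np.array(p['rvec'],float))[0];M[:3,3]=np.ravel(p['tvec']);return np.linalg.inv(M),np.array(p['intrinsics'])
    M=np.eye(4);M[:3,:3]=R.from_rotvec(obs['ee_rot']).as_matrix();M[:3,3]=obs['ee_pos'];return M@np.array(p['T_tool_cam']),np.array(p['intrinsics'])
def cloud(cam):
    o=env.get_obs();rgb,d=env.camera(cam);M,K=T(cam,o)
    v,u=np.mgrid[:400,:640]
    P=np.stack([(u-K[0,2])/K[0,0]*d,(v-K[1,2])/K[1,1]*d,d],-1)
    W=P@M[:3,:3].T+M[:3,3];W[d==0]=np.nan
    return rgb,W
E
python3 - <<'E'
from h import *
o=env.get_obs();print({k:np.round(v,3) for k,v in o.items()})
print(R.from_rotvec(o['ee_rot']).as_matrix().round(3))
for c in ['top','side']:
    rgb,W=cloud(c);cv2.imwrite(f'pics/{c}0.png',rgb[...,::-1]);np.save(f'{c}.npy',W)
    for n in ['pin','rack','tile','glue','stamp','bottle']:
        for t in env.trace(c,n)[:2]:
            m=t['region'];p=W[m];p=p[~np.isnan(p[:,0])]
            if len(p): print(c,n,round(t['score'],2),np.round(t['extent']),np.median(p,0).round(3),np.percentile(p,2,axis=0).round(3),np.percentile(p,98,axis=0).round(3))
            np.save(f'm_{c}_{n}.npy',env and t['region']) if t is not None else 0
E
```

```text
pics
{'clock': np.float64(0.0), 'joint_positions': array([ 1.002,  0.492,  1.559,  0.   ,  1.092, -0.106]), 'dq': array([-0.002,  0.001,  0.   ,  0.   , -0.001, -0.001]), 'effort': array([ 1.0000e-03, -6.1263e+01, -2.5819e+01,  6.9000e-02,  4.8000e-02,
       -0.0000e+00]), 'ee_pos': array([0.279, 0.559, 0.233]), 'ee_rot': array([-7.200e-01, -3.058e+00,  2.000e-03]), 'contact_force': array([-0.371,  0.337, -0.457]), 'torque': array([-0.007,  0.02 , -0.009]), 'grip_force': np.float64(0.0), 'grip_width': np.float64(0.095)}
[[-0.895  0.446 -0.001]
 [ 0.446  0.895 -0.001]
 [ 0.    -0.001 -1.   ]]
top pin 0.78 [223. 215.  50.  75.] [0.407 0.193 0.097] [0.335 0.155 0.063] [0.479 0.232 0.103]
top rack 0.82 [205. 201. 138. 135.] [0.426 0.234 0.094] [0.321 0.123 0.002] [0.53  0.316 0.271]
top tile 0.92 [431. 229.  67.  69.] [ 0.389 -0.266  0.008] [ 0.317 -0.338  0.004] [ 0.461 -0.194  0.016]
top glue 0.45 [310. 216.  15.  19.] [0.404 0.014 0.094] [ 0.391 -0.001  0.03 ] [0.418 0.026 0.098]
top stamp 0.6 [338. 224.  17.  16.] [ 0.396 -0.048  0.044] [ 0.383 -0.061  0.01 ] [ 0.411 -0.035  0.051]

[... 215 characters left out ...]
9 [284. 119.  97. 139.] [0.427 0.234 0.099] [0.319 0.132 0.008] [0.534 0.313 0.269]
side rack 0.67 [283. 122.  96. 132.] [0.427 0.235 0.101] [0.32  0.134 0.01 ] [0.532 0.311 0.269]
side rack 0.51 [301. 266.  17.  31.] [ 0.394 -0.13   0.059] [ 0.378 -0.139  0.003] [ 0.412 -0.109  0.093]
side glue 0.76 [293. 215.  16.  27.] [0.402 0.002 0.068] [ 0.389 -0.003  0.004] [0.417 0.021 0.098]
side stamp 0.64 [298. 242.  15.  19.] [ 0.395 -0.056  0.019] [ 0.385 -0.068  0.002] [ 0.411 -0.041  0.051]
side bottle 0.77 [301. 266.  18.  30.] [ 0.393 -0.129  0.058] [ 0.378 -0.139 -0.   ] [ 0.412 -0.084  0.093]
side bottle 0.54 [279. 143.  73.  20.] [0.404 0.186 0.095] [0.332 0.15  0.08 ] [0.476 0.227 0.104]
```

```bash
python3 - <<'E'
from h import *
a=cv2.imread('pics/top0.png');b=cv2.imread('pics/side0.png')
c=np.vstack([cv2.resize(a[100:300,100:500],None,fx=2,fy=2)[:,:800],cv2.resize(b[50:300,180:480],None,fx=2,fy=2)[:, :600].copy() if 0 else cv2.resize(b[40:190,180:580],None,fx=2,fy=2)])[:600]
cv2.imwrite('pics/c0.png',c);cv2.imwrite('pics/c0b.png',b)
E
```

```text
(no output)
```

View pics/c0.png

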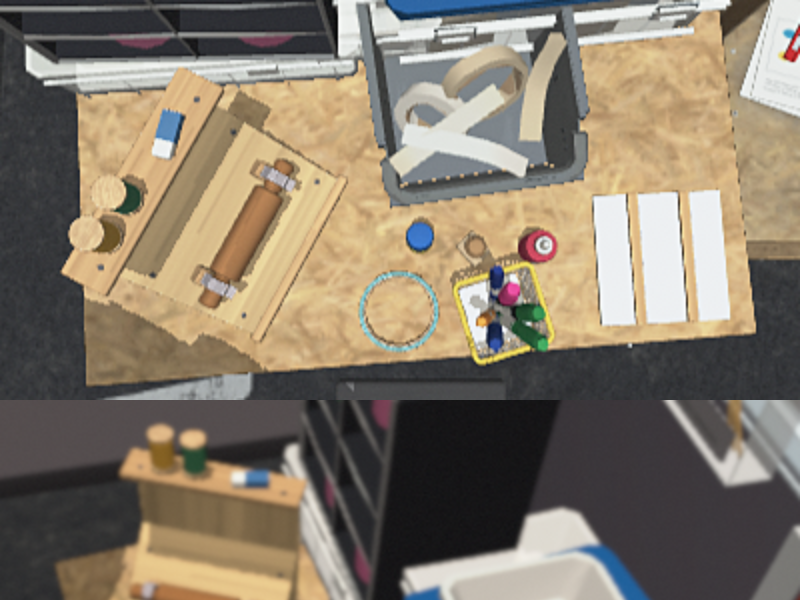

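View pics/side0.png

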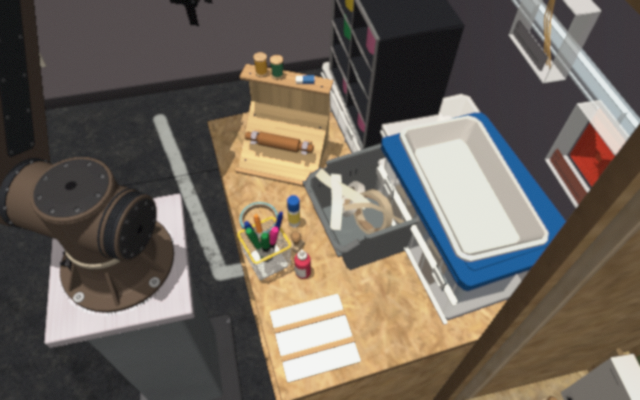

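```bash
cat > fit.py <<'E'
from h import *
from scipy.optimize import least_squares
def fitpin(p,c0,yaw0,tilt=False):
    p=p[~np.isnan(p[:,0])]
    def prof(s,r):
        s=abs(s);qs=[]
        db=np.hypot(np.maximum(s-.05,0),0); 
        return np.where(s<.05,r-.017,np.where(s<.088,r-.010,.02))
    def f(q):
        a=np.array([np.cos(q[3])*np.cos(q[4]),np.sin(q[3])*np.cos(q[4]),np.sin(q[4])])
        d=p-q[:3];s=d@a;r=np.linalg.norm(d-s[:,None]*a,axis=1);e=prof(s,r)
        return np.r_[np.clip(e,-.02,.02),q[4]*.5]
    best=None
    for dy in (-.1,0,.1):
      for ds in (-.006,0,.006):
        u=np.array([np.cos(yaw0),np.sin(yaw0),0])
        q=least_squares(f,np.r_[c0+ds*u,yaw0+dy,0],loss='soft_l1',f_scale=.001,x_scale=[.01,.01,.01,.1,.1],diff_step=1e-4)
        if best is None or q.cost<best.cost: best=q
    return best.x,np.median(abs(best.fun))
E
python3 - <<'E'
from fit import *
for c in ['top','side']:
    W=np.load(f'{c}.npy');m=np.load(f'm_top_pin.npy') if c=='top' else None
    if c=='side':
        rgb,W=cloud(c);m=env.trace(c,'pin')[0]['region']
    p=W[m];p=p[~np.isnan(p[:,0])]
    print(c,len(p),fitpin(p,np.array([.407,.192,.085]),np.arctan2(-.075,.14)))
    m=np.load('m_top_tile.npy') if c=='top' else env.trace(c,'tile')[0]['region']
    p=W[m];p=p[~np.isnan(p[:,0])]
    r=cv2.minAreaRect((p[:,:2]*1000).astype(np.float32));print('tile',r,np.median(p[:,2]))
W=np.load('top.npy')
# height map: scene max heights
for x in (.30,.35,.40,.45,.5,.55):
    print(x,[int(1000*np.nanmax(np.r_[0,W[...,2][(abs(W[...,0]-x)<.025)&(abs(W[...,1]-y)<.025)]])) for y in np.arange(.4,-.36,-.05)])
E
```

```text
top 1030 (array([ 0.4083776 ,  0.19481044,  0.08437465, -0.48466747, -0.00125698]), np.float64(0.000854921048185197))
tile ((390.64703369140625, -268.6565856933594), (152.9099578857422, 154.73085021972656), 2.7082831859588623) 0.008074236728664363
side 691 (array([ 0.40753593,  0.19401484,  0.08490905, -0.47946274,  0.0007799 ]), np.float64(0.001271160430348011))
tile ((387.16943359375, -265.3789978027344), (153.00779724121094, 156.40611267089844), 2.776881217956543) 0.008774442746827149
0.3 [3, 4, 4, 48, 37, 5, 16, 19, 18, 152, 184, 95, 11, 18, 17, 11]
0.35 [4, 224, 226, 223, 105, 23, 19, 18, 100, 166, 157, 4, 13, 18, 17, 12]
0.4 [0, 0, 274, 274, 104, 98, 11, 94, 98, 52, 100, 83, 12, 18, 16, 13]
0.45 [3, 0, 274, 273, 224, 104, 23, 145, 135, 141, 132, 127, 11, 17, 18, 10]
0.5 [4, 4, 0, 237, 229, 96, 26, 158, 145, 147, 192, 157, 4, 4, 5, 4]
0.55 [116, 114, 110, 225, 225, 6, 4, 159, 144, 148, 193, 160, 4, 4, 4, 4]
```

Request:
play_rows(rows=[0.5,0,0,-0.33,0,0.5,0,0,-0.67,0,0.2,0,0,-1,0,0,-0.25,-0.25,-1,0,0,-0.5,-0.5,-1,0,0,-0.75,-0.75,-1,0,0,-1,-1,-1,0,0,-1,-1,-1,0])

```text
clock: 1.52
ee_pos: [0.3339, 0.3938, 0.3542]
ee_rot: [0.724, 3.056, -0.001]
contact_force: [0.0, 0.2, -0.4]
grip_width: 0.0495
grip_force: 0.0
```

Request:
play_rows(rows=[0,-0.25,-0.25,0,0,0,-0.5,-0.5,0,0,0,-0.75,-0.75,0,0,0,-1,-1,0,0,0,-1,-1,0,0])

```text
clock: 1.93
ee_pos: [0.388, 0.2329, 0.3539]
ee_rot: [0.726, 3.055, -0.001]
contact_force: [0.2, -0.5, 0.8]
grip_width: 0.0474
grip_force: 0.0
```

Request:
play_rows(rows=[0,-0.1,-0.25,0,0,0,-0.2,-0.5,0,0,0,-0.32,-0.75,0,0,0,-0.32,-0.91,0,0,0,-0.32,-0.91,0,0])

```text
clock: 2.35
ee_pos: [0.3713, 0.1205, 0.3539]
ee_rot: [0.724, 3.057, -0.0]
contact_force: [-0.1, 0.8, 0.6]
grip_width: 0.0478
grip_force: 0.0
```

```bash
python3 - <<'E'
from fit import *
o=env.get_obs();print(o['clock'],o['ee_pos'],o['ee_rot'],o['grip_width'],o['contact_force'],o['joint_positions'])
Rm=R.from_rotvec(o['ee_rot']).as_matrix()
for c in ['side','top','wrist']:
    rgb,W=cloud(c);cv2.imwrite(f'pics/{c}1.png',rgb[...,::-1])
    if c!='wrist':
        Q=(W-o['ee_pos'])@Rm
        for z0 in np.arange(-.2,.03,.02):
            s=(Q[...,2]>=z0)&(Q[...,2]<z0+.02)&(abs(Q[...,0])<.13)&(abs(Q[...,1])<.13)
            if s.sum()>5: print(c,round(z0,2),s.sum(),'x',np.percentile(Q[...,0][s],[1,99]).round(3),'y',np.percentile(Q[...,1][s],[1,99]).round(3))
    if c=='wrist':
        t=env.trace(c,'pin')
        for k in t[:1]: print(k['score'],k['extent'],fitpin(W[k['region']],np.array([.408,.194,.085]),-.482))
a=cv2.imread('pics/side1.png')[0:250,150:450];b=cv2.imread('pics/wrist1.png')
cv2.imwrite('pics/c1.png',np.hstack([cv2.resize(a,(480,400)),cv2.resize(b,(320,200),interpolation=3).repeat(1,0) if 0 else np.pad(cv2.resize(b,(320,200)),((0,200),(0,0),(0,0)))]))
E
```

```text
2.35 [0.37131308 0.12050397 0.3538901 ] [ 7.24118548e-01  3.05664958e+00 -3.09165199e-04] 0.04778417307509966 [-0.1331526   0.79165304  0.58128769] [ 1.44390862e-01  1.89608528e-02  1.88900307e+00 -3.27457520e-04
  1.23338304e+00 -9.61074654e-01]
side -0.2 147 x [-0.033  0.019] y [-0.041 -0.021]
side -0.18 644 x [-0.037  0.034] y [-0.05   0.007]
side -0.16 629 x [-0.034  0.033] y [-0.052 -0.001]
side -0.14 309 x [-0.023  0.022] y [-0.052  0.014]
side -0.12 1213 x [-0.033  0.032] y [-0.09   0.087]
side -0.1 619 x [-0.034  0.033] y [-0.091  0.081]
side -0.08 617 x [-0.035  0.033] y [-0.084  0.079]
side -0.06 30 x [-0.03   0.027] y [-0.081  0.063]
side -0.02 54 x [-0.011  0.012] y [-0.035  0.027]
side -0.0 130 x [-0.012  0.011] y [-0.032  0.028]
top -0.18 6 x [0.026 0.033] y [-0.038 -0.029]
top -0.16 68 x [0.027 0.034] y [-0.039 -0.024]
top -0.12 1057 x [-0.034  0.03 ] y [-0.088 -0.053]
top -0.1 133 x [-0.035  0.032] y [-0.088 -0.042]
top -0.08 31 x [-0.034 -0.027] y [-0.056 -0.045]
0.79 [381.4, 167.4, 27.6, 129.0] (array([ 0.40564808,  0.1929898 ,  0.08396002, -0.4815689 ,  0.00096325]), np.float64(0.0004532038056291321))
```

View pics/c1.png

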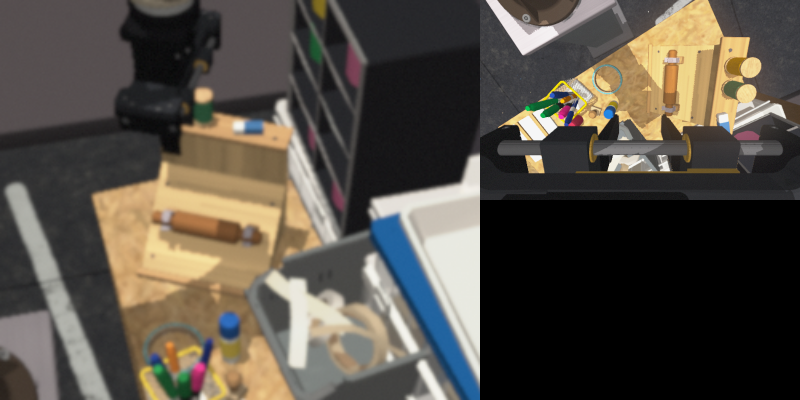

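```bash
python3 - <<'E'
from fit import *
o=env.get_obs();Rm=R.from_rotvec(o['ee_rot']).as_matrix()
c=np.array([.4070,.1938,.0]);th=-.4815
ex=np.array([-np.sin(th),np.cos(th),0]);ey=np.array([-np.cos(th),-np.sin(th),0]);Rr=np.stack([ex,ey,[0,0,1]],1)
rgb,W=cloud('side')
Q=(W-o['ee_pos'])@Rm
s=(abs(Q[...,0])<.045)&(abs(Q[...,1])<.1)&(Q[...,2]<.03)
for y0 in (-.09,-.08,-.07,-.06,.06,.07,.08):
    q=Q[s&(Q[...,1]>=y0)&(Q[...,1]<y0+.01)];
    if len(q):print('body',y0,len(q),'z',np.percentile(q[:,2],[1,50,99]).round(4),'y',np.percentile(q[:,1],[0.5,99.5]).round(4))
for nm,Wc in [('side',np.load('side.npy')),('top',np.load('top.npy'))]:
    L=(Wc-c)@Rr
    s=(abs(L[...,1])<.1)&(L[...,0]>.03)&(L[...,0]<.12)&(L[...,2]>.12)&(L[...,2]<.24)
    q=L[s];print(nm,len(q))
    for z0 in np.arange(.15,.24,.006):
        k=q[(q[:,2]>=z0)&(q[:,2]<z0+.006)]
        if len(k)>3:print(z0.round(3),len(k),'x',np.percentile(k[:,0],[2,50,98]).round(4))
    if nm=='side':
      for yy in (-.05,0,.05):
        k=q[(abs(q[:,1]-yy)<.004)];k=k[np.argsort(-k[:,2])];print(yy,[(int(a*1000),int(b*1000)) for a,_,b in k[:60:2]])
E
```

```text
body -0.09 673 z [-0.1036 -0.0869 -0.06  ] y [-0.0899 -0.0801]
body -0.08 222 z [-0.104  -0.1015 -0.0606] y [-0.08 -0.07]
body -0.07 154 z [-0.1045 -0.1019 -0.0891] y [-0.0699 -0.0603]
body -0.06 389 z [-0.1607 -0.1196 -0.0743] y [-0.0597 -0.05  ]
body 0.06 87 z [-0.1038 -0.0991 -0.0736] y [0.0601 0.0696]
body 0.07 144 z [-0.1028 -0.0795 -0.0607] y [0.0701 0.0797]
body 0.08 51 z [-0.1039 -0.1016 -0.0682] y [0.0802 0.0899]
side 2741
0.15 146 x [0.0846 0.0877 0.0919]
0.156 140 x [0.0843 0.0876 0.0909]
0.162 153 x [0.0847 0.0879 0.0914]
0.168 140 x [0.0843 0.0877 0.0911]
0.174 150 x [0.084  0.0877 0.0906]
0.18 51 x [0.0832 0.0865 0.0892]
0.21 34 x [0.0529 0.0546 0.0562]
0.216 337 x [0.0509 0.0574 0.0981]
0.222 676 x [0.0509 0.0665 0.096 ]
0.228 115 x [0.0613 0.0677 0.0835]
0.234 116 x [0.0618 0.0698 0.0827]
-0.05 [(74, 237), (76, 236), (79, 236), (70, 236), (77, 235), (81, 235), (67, 234), (71, 234), (68, 233), (70, 233), (84, 232), (69, 231), (66, 230), (65, 228), (65, 227), (67, 226), (50, 225), (65, 224), (53, 224), (56, 224), (57, 223), (67, 223), (64, 223), (60, 222), (51, 222), (4
[... 204 characters left out ...]
223), (85, 223), (58, 222), (76, 222), (58, 222), (85, 221), (83, 221), (94, 221), (73, 221), (70, 221), (54, 221), (53, 220), (64, 220), (84, 219), (54, 218), (52, 216), (52, 215)]
0.05 [(72, 238), (66, 237), (64, 235), (69, 234), (70, 234), (64, 232), (69, 232), (71, 231), (70, 229), (70, 228), (67, 227), (55, 226), (52, 226), (63, 225), (60, 224), (70, 224), (65, 224), (50, 223), (51, 223), (70, 222), (60, 222), (96, 221), (60, 221), (54, 221), (69, 220), (51, 220), (51, 219), (50, 217), (54, 214), (83, 180)]
top 2523
0.21 12 x [0.0539 0.0543 0.0548]
0.216 574 x [0.0533 0.0658 0.0987]
0.222 1593 x [0.0542 0.0708 0.0979]
0.228 153 x [0.0625 0.0703 0.0839]
0.234 191 x [0.0641 0.0725 0.0851]
```

Request:
play_rows(rows=[1,0,0.1,0.3,0.01,1,0.01,0.2,0.6,0.01,1,0.02,0.3,0.8,0.01,1,0.02,0.33,1,0.01,1,0.02,0.33,1,0.01,1,0.02,0.33,1,0.01])

```text
clock: 3.1
ee_pos: [0.3876, 0.1597, 0.2333]
ee_rot: [-0.742, -3.05, 0.002]
contact_force: [-0.2, -0.0, 0.8]
grip_width: 0.082
grip_force: 0.0
```

```bash
cat > look.py <<'E'
from fit import *
o=env.get_obs();print(round(float(o['clock']),2),o['ee_pos'].round(4),o['ee_rot'].round(4),o['grip_width'].round(4),o['grip_force'],o['contact_force'].round(2))
Rm=R.from_rotvec(o['ee_rot']).as_matrix()
for c in ['wrist','side','top']:
    rgb,W=cloud(c);t=env.trace(c,'pin')
    cv2.imwrite(f'pics/{c}_{o["clock"]:.2f}.png',rgb[...,::-1])
    for k in t[:1]:
        q,e=fitpin(W[k['region']],np.nanmedian(W[k['region']],0)-[0,0,.012],-.482)
        print(c,k['score'],k['region'].sum(),q.round(4),e.round(5),'tool:',((q[:3]-o['ee_pos'])@Rm).round(4),'twist err deg',np.degrees(q[3]-np.arctan2(-Rm[1,0],-Rm[0,0])).round(2))
E
python3 look.py
```

```text
Traceback (most recent call last):
  File "look.py", line 2, in <module>
    o=env.get_obs();print(round(float(o['clock']),2),o['ee_pos'].round(4),o['ee_rot'].round(4),o['grip_width'].round(4),o['grip_force'],o['contact_force'].round(2))
                                                                                               ^^^^^^^^^^^^^^^^^^^^^
AttributeError: 'float' object has no attribute 'round'
```

```bash
sed -i "s/o\['grip_width'\].round(4)/o['grip_width']/" look.py; python3 look.py
```

```text
3.1 [0.3876 0.1597 0.2333] [-7.4150e-01 -3.0505e+00  1.7000e-03] 0.08203803701060329 0.0 [-0.25 -0.05  0.8 ]
wrist 0.7 655 [ 0.4061  0.0097  0.0402  0.059  -1.5387] 0.00065 tool: [-0.0857 -0.1244  0.1931] twist err deg 30.71
side 0.62 751 [ 0.4061  0.1947  0.085  -0.4817 -0.0008] 0.00125 tool: [-0.0007  0.0398  0.1482] twist err deg -0.28
```

Request:
play_rows(rows=[1,0,-0.005,0.25,0,1,0,-0.005,0.48,0,1,0,-0.005,0.48,0,1,0,-0.005,0.48,0])

```text
clock: 3.73
ee_pos: [0.3874, 0.1583, 0.1763]
ee_rot: [-0.745, -3.051, 0.001]
contact_force: [0.3, 0.1, 0.8]
grip_width: 0.0952
grip_force: 0.0
```

Request:
play_rows(rows=[1,0,0,0.06,0,1,0,0,0.12,0,1,0,0,0.18,0,1,0,0,0.18,0])

```text
clock: 4.07
ee_pos: [0.3872, 0.1584, 0.1537]
ee_rot: [-0.744, -3.051, 0.0]
contact_force: [-0.4, 0.2, 0.2]
grip_width: 0.0947
grip_force: 0.0
```

```bash
python3 look.py
```

```text
4.07 [0.3872 0.1584 0.1537] [-7.4440e-01 -3.0514e+00  4.0000e-04] 0.09465427729156142 0.0 [-0.44  0.21  0.18]
wrist 0.84 7710 [ 0.406   0.1933  0.0841 -0.4816  0.0021] 0.00035 tool: [-0.0007  0.0396  0.0696] twist err deg -0.17
side 0.58 435 [ 4.145e-01  1.903e-01  8.470e-02 -4.776e-01 -1.000e-04] 0.00135 tool: [-0.0096  0.0409  0.0691] twist err deg 0.05
```

Request:
play_rows(rows=[1,0,-0.003,0.1,0,1,0,-0.003,0.2,0,1,0,-0.003,0.25,0,1,0,-0.003,0.25,0])

```text
clock: 4.7
ee_pos: [0.387, 0.1581, 0.1237]
ee_rot: [-0.744, -3.051, 0.001]
contact_force: [0.3, -0.2, 1.1]
grip_width: 0.095
grip_force: 0.0
```

Request:
play_rows(rows=[1,0,0,0.02,0,1,0,0,0.04,0,1,0,0,0.06,0,1,0,0,0.08,0,1,0,0,0.08,0])

```text
clock: 5.12
ee_pos: [0.3886, 0.1589, 0.116]
ee_rot: [0.744, 3.048, 0.004]
contact_force: [-1.5, 3.2, 15.2]
grip_width: 0.0954
grip_force: 7.1
```

Request:
play_rows(rows=[1,0,0,0.015,0,1,0,0,0.03,0,1,0,0,0.03,0])

```text
clock: 5.37
ee_pos: [0.3893, 0.1591, 0.1127]
ee_rot: [0.744, 3.047, 0.006]
contact_force: [1.8, 5.6, 13.8]
grip_width: 0.0951
grip_force: 7.1
```

```bash
python3 look.py; python3 - <<'E'
import cv2,glob
f=sorted(glob.glob('pics/wrist_5*.png'))[-1];cv2.imwrite('pics/w2.png',cv2.imread(f))
E
```

```text
5.37 [0.3893 0.1591 0.1127] [0.7438 3.0466 0.0059] 0.09505888685982111 7.0685322686503165 [ 1.83  5.62 13.83]
wrist 0.66 10002 [ 0.4058  0.1904  0.0818 -0.4839 -0.0008] 0.00036 tool: [-0.      0.0351  0.0311] twist err deg -0.28
side 0.81 353 [ 0.4368  0.1775  0.0824 -0.3286 -0.0011] 0.00174 tool: [-0.0335  0.038   0.0306] twist err deg 8.61
```

View pics/w2.png

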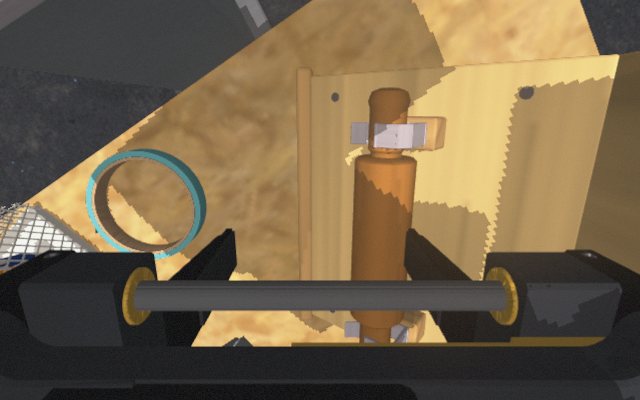

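Request:
play_rows(rows=[1,0,-0.01,0.02,0,1,0,-0.01,0.04,0,1,0,-0.01,0.06,0,1,0,-0.01,0.06,0])

```text
clock: 6.0
ee_pos: [0.3898, 0.1585, 0.1056]
ee_rot: [0.744, 3.044, 0.008]
contact_force: [4.0, 11.6, 14.9]
grip_width: 0.0951
grip_force: 8.5
```

Request:
play_rows(rows=[1,0,0,0.02,0,1,0,0,0.04,0,1,0,0,0.06,0,1,0,0,0.06,0])

```text
clock: 6.33
ee_pos: [0.3903, 0.1587, 0.0981]
ee_rot: [0.744, 3.044, 0.009]
contact_force: [7.5, 13.5, 7.8]
grip_width: 0.0951
grip_force: 7.9
```

```bash
python3 look.py
```

```text
6.33 [0.3903 0.1587 0.0981] [0.7437 3.0437 0.0087] 0.09507458984591459 7.856592535972595 [ 7.47 13.54  7.76]
wrist 0.7 11613 [ 0.4049  0.1853  0.0778 -0.4763  0.0007] 0.00037 tool: [-0.0005  0.0301  0.0205] twist err deg 0.17
```

Request:
play_rows(rows=[1,0,0,0.02,0,1,0,0,0.04,0,1,0,0,0.06,0,1,0,0,0.075,0,1,0,0,0.075,0])

```text
clock: 7.05
ee_pos: [0.3904, 0.1587, 0.089]
ee_rot: [0.744, 3.044, 0.008]
contact_force: [8.7, 13.2, 4.4]
grip_width: 0.0952
grip_force: 7.8
```

```bash
python3 look.py
```

```text
7.05 [0.3904 0.1587 0.089 ] [0.7437 3.0438 0.0083] 0.09521146903995238 7.754057943820953 [ 8.66 13.23  4.39]
wrist 0.78 12309 [ 0.4047  0.1852  0.0777 -0.4753  0.0015] 0.00037 tool: [-0.0003  0.03    0.0115] twist err deg 0.23
side 0.57 421 [ 0.406   0.1852  0.0787 -0.4788 -0.0012] 0.00133 tool: [-0.0015  0.0306  0.0105] twist err deg 0.03
```

Request:
play_rows(rows=[0.937,0,0,0,0,0.874,0,0.011,0,0,0.811,0,0.023,0,0,0.747,0,0.036,0,0,0.684,0,0.048,0,0,0.621,0,0.061,0,0,0.558,0,0.074,0,0,0.495,0,0.086,0,0,0.432,0,0.099,0,0,0.368,0,0.112,0,0,0.368,0,0.12,0,0])

```text
clock: 8.27
ee_pos: [0.3971, 0.1716, 0.0892]
ee_rot: [0.744, 3.044, 0.009]
contact_force: [8.2, 12.7, 5.0]
grip_width: 0.0657
grip_force: 7.5
```

```bash
python3 look.py
```

```text
8.27 [0.3971 0.1716 0.0892] [0.7435 3.0438 0.0088] 0.06572505380328532 7.475078701972961 [ 8.18 12.74  5.04]
wrist 0.88 12062 [ 0.3962  0.1894  0.0777 -0.4751  0.0073] 0.00042 tool: [0.009  0.0152 0.0115] twist err deg 0.24
side 0.66 348 [ 0.4349  0.1713  0.0777 -0.3184 -0.0506] 0.00197 tool: [-0.0335  0.017   0.0118] twist err deg 9.21
top 0.51 2693 [ 0.5087  0.2257  0.2128 -0.5367 -0.1445] 0.00811 tool: [-0.0749  0.1003 -0.1224] twist err deg -3.3
```

Request:
play_rows(rows=[0.305,0,0.011,0,0,0.242,0,0.023,0,0,0.179,0,0.036,0,0,0.116,0,0.048,0,0,0.053,0,0.061,0,0,-0.01,0,0.074,0,0,-0.075,0,0.086,0,0,-0.14,0,0.099,0,0,-0.2,0,0.111,0,0,-0.26,0,0.118,0,0,-0.32,0,0.122,0,0,-0.4,0,0.122,0,0])

```text
clock: 9.57
ee_pos: [0.4041, 0.1848, 0.0893]
ee_rot: [0.743, 3.043, 0.01]
contact_force: [9.0, 15.0, 5.7]
grip_width: 0.0335
grip_force: 30.0
```

Request:
play_rows(rows=[-1,0,0,0,0,-1,0,0,0,0,-1,0,0,0,0])

```text
clock: 9.82
ee_pos: [0.4041, 0.1848, 0.0893]
ee_rot: [0.743, 3.043, 0.01]
contact_force: [8.3, 15.4, 5.4]
grip_width: 0.0333
grip_force: 30.0
```

```bash
python3 look.py
```

```text
9.82 [0.4041 0.1848 0.0893] [0.7434 3.0433 0.0099] 0.03325196973744152 30.00116765499115 [ 8.28 15.38  5.39]
wrist 0.84 12222 [ 4.045e-01  1.844e-01  7.700e-02 -4.697e-01 -1.000e-04] 0.00047 tool: [-0.0005 -0.0003  0.0123] twist err deg 0.54
side 0.88 392 [ 0.4059  0.1843  0.0775 -0.4789  0.0022] 0.00141 tool: [-0.0018  0.0003  0.0118] twist err deg 0.02
```

Request:
play_rows(rows=[-1,0,-0.02,0.012,0,-1,0,-0.04,0.015,0,-1,0,-0.06,0.012,0,-1,0,-0.08,0.005,0,-1,0,-0.1,0,0,-1,0,-0.12,0,0,-1,0,-0.12,0,0])

```text
clock: 10.7
ee_pos: [0.3949, 0.1703, 0.089]
ee_rot: [0.743, 3.048, 0.003]
contact_force: [1.4, -2.6, 12.7]
grip_width: 0.0334
grip_force: 30.0
```

Request:
play_rows(rows=[-1,0,-0.025,-0.01,0,-1,0,-0.05,-0.02,0,-1,0,-0.075,-0.03,0,-1,0,-0.1,-0.04,0,-1,0,-0.125,-0.05,0,-1,0,-0.15,-0.06,0,-1,0,-0.175,-0.07,0,-1,0,-0.2,-0.08,0,-1,0,-0.2,-0.08,0])

```text
clock: 11.45
ee_pos: [0.3822, 0.1484, 0.0976]
ee_rot: [-0.745, -3.052, 0.0]
contact_force: [-0.2, 0.5, -1.5]
grip_width: 0.0336
grip_force: 30.0
```

```bash
python3 look.py
```

```text
11.45 [0.3822 0.1484 0.0976] [-0.7449 -3.0519  0.    ] 0.03358018114381269 29.999940097332 [-0.21  0.54 -1.53]
wrist 0.72 12726 [ 0.351   0.1633  0.0833 -0.4775  0.1258] 0.0015 tool: [ 0.0346 -0.0011  0.0143] twist err deg 0.07
side 0.93 419 [ 0.435   0.1258  0.0826 -0.3609 -0.091 ] 0.00196 tool: [-0.0572  0.0042  0.015 ] twist err deg 6.76
```

Request:
play_rows(rows=[-1,0,0,-0.1,0,-1,0,0,-0.3,0,-1,0,0,-0.5,0,-1,0,0,-0.7,0,-1,0,0,-0.9,0,-1,0,0,-1,0,-1,0,0,-1,0])

```text
clock: 12.33
ee_pos: [0.3832, 0.1491, 0.2196]
ee_rot: [0.743, 3.048, 0.003]
contact_force: [0.1, 0.8, -1.4]
grip_width: 0.0335
grip_force: 30.0
```

Request:
play_rows(rows=[-1,-0.08,-0.08,-0.1,0.06,-1,-0.16,-0.16,-0.2,0.12,-1,-0.25,-0.25,-0.3,0.18,-1,-0.35,-0.35,-0.4,0.24,-1,-0.45,-0.45,-0.5,0.31,-1,-0.55,-0.55,-0.6,0.38,-1,-0.65,-0.65,-0.67,0.45,-1,-0.75,-0.75,-0.67,0.52,-1,-0.85,-0.85,-0.67,0.59,-1,-0.92,-0.9,-0.67,0.663,-1,-0.92,-0.9,-0.67,0.663,-1,-0.92,-0.9,-0.67,0.663])

```text
clock: 13.33
ee_pos: [0.4305, 0.002, 0.2968]
ee_rot: [-2.161, -2.279, 0.001]
contact_force: [-0.6, 0.2, -1.8]
grip_width: 0.0333
grip_force: 30.0
```

```bash
python3 look.py; python3 - <<'E'
from h import *
print(env.get_obs()['joint_positions'].round(2))
# tile orientation from top picture, taken with the arm present: strips = points z>0.011
rgb,W=cloud('top');m=env.trace('top','tile')[0]['region']
p=np.load('top.npy')[np.load('m_top_tile.npy')];p=p[~np.isnan(p[:,0])&(p[:,2]<.03)]
r0=2.74;best=[]
def prof(a,sel):
    t=np.radians(a);v=-np.sin(t)*sel[:,0]+np.cos(t)*sel[:,1];return v
im=cv2.imread('pics/top0.png');hsv=cv2.cvtColor(im,cv2.COLOR_BGR2HSV)
mm=np.load('m_top_tile.npy');W0=np.load('top.npy')
s=mm&(hsv[...,1]>50)&~np.isnan(W0[...,0]);q=W0[s][:,:2]
w=mm&(hsv[...,1]<=50)&~np.isnan(W0[...,0]);print(s.sum(),w.sum())
er=q[abs(q[:,0]-.389)<.06]
for side in (er[(er[:,1]>-.255)&(er[:,1]<-.21)],er[(er[:,1]<-.275)&(er[:,1]>-.325)]):
    f=cv2.fitLine(side.astype(np.float32),cv2.DIST_HUBER,0,.01,.01).ravel();print(len(side),'angle',np.degrees(np.arctan(f[1]/f[0])).round(2),'y at x=.389',(f[3]+(0.389-f[2])*f[1]/f[0]).round(4))
E
```

```text
13.33 [0.4305 0.002  0.2968] [-2.1605e+00 -2.2786e+00  1.3000e-03] 0.03326990726971854 30.00019669532776 [-0.63  0.23 -1.82]
wrist 0.69 12316 [ 4.2990e-01  8.0000e-04  2.8440e-01 -1.5174e+00 -5.8000e-03] 0.00034 tool: [-0.0011 -0.0006  0.0123] twist err deg 0.01
side 0.63 832 [ 0.4311 -0.0208  0.2848 -1.5168 -0.0343] 0.00136 tool: [-0.0228 -0.0006  0.012 ] twist err deg 0.05
top 0.46 115 [ 4.4660e-01  7.8300e-02  2.8630e-01 -1.9977e+00  3.0000e-04] 0.00164 tool: [0.0753 0.0201 0.0105] twist err deg -27.51
[-0.15  0.14  1.91  0.    1.09 -0.2 ]
752 3413
277 angle 2.93 y at x=.389 -0.2363
286 angle 2.97 y at x=.389 -0.2963
```

Request:
play_rows(rows=[-1,-0.15,-0.03,0,0,-1,-0.35,-0.08,0,0,-1,-0.6,-0.12,0,0,-1,-0.9,-0.2,0,0,-1,-1,-0.22,0,0])

```text
clock: 14.15
ee_pos: [0.4098, -0.1218, 0.2979]
ee_rot: [2.164, 2.276, -0.001]
contact_force: [-0.4, -0.0, -2.3]
grip_width: 0.0337
grip_force: 30.0
```

Request:
play_rows(rows=[-1,-0.3,-0.06,0,0,-1,-0.6,-0.12,0,0,-1,-0.9,-0.2,0,0,-1,-1,-0.22,0,0,-1,-1,-0.22,0,0])

```text
clock: 14.57
ee_pos: [0.3898, -0.2425, 0.2976]
ee_rot: [-2.167, -2.274, 0.0]
contact_force: [-0.2, 0.4, -1.8]
grip_width: 0.0333
grip_force: 30.0
```

Request:
play_rows(rows=[-1,-0.15,-0.02,0.1,0,-1,-0.21,-0.02,0.3,0,-1,-0.21,-0.02,0.5,0,-1,-0.21,-0.02,0.7,0,-1,-0.21,-0.02,0.9,0,-1,-0.21,-0.02,1,0,-1,-0.21,-0.02,1,0])

```text
clock: 15.15
ee_pos: [0.3886, -0.2637, 0.1757]
ee_rot: [-2.16, -2.275, -0.0]
contact_force: [0.1, 0.6, -1.9]
grip_width: 0.0334
grip_force: 30.0
```

```bash
python3 look.py; python3 - <<'E'
from h import *
import glob
f=sorted(glob.glob('pics/wrist_1*.png'))[-1];cv2.imwrite('pics/w3.png',cv2.imread(f))
rgb,W=cloud('wrist')
for t in env.trace('wrist','tile')[:1]:
    p=W[t['region']];p=p[~np.isnan(p[:,0])];print(t['score'],cv2.minAreaRect((p[:,:2]*1000).astype(np.float32)),np.percentile(p,[1,50,99],axis=0).round(3))
E
```

```text
15.15 [ 0.3886 -0.2637  0.1757] [-2.1600e+00 -2.2751e+00 -3.0000e-04] 0.03338232083808322 29.99970853328705 [ 0.06  0.56 -1.94]
wrist 0.79 12804 [ 0.388  -0.265   0.1634 -1.519  -0.0089] 0.00034 tool: [-0.0013 -0.0006  0.0123] twist err deg -0.0
side 0.7 763 [ 0.3929 -0.3145  0.1624 -1.4635 -0.1273] 0.00166 tool: [-0.051   0.0017  0.0131] twist err deg 3.18
top 0.7 2777 [ 0.3835 -0.2436  0.0009 -0.3721  0.0099] 0.01637 tool: [ 0.0198 -0.0036  0.1749] twist err deg 65.71
0.69 ((386.682861328125, -267.91339111328125), (154.822021484375, 149.6542510986328), 2.897515296936035) [[ 0.312 -0.336  0.006]
 [ 0.361 -0.246  0.008]
 [ 0.461 -0.193  0.015]]
```

View pics/w3.png

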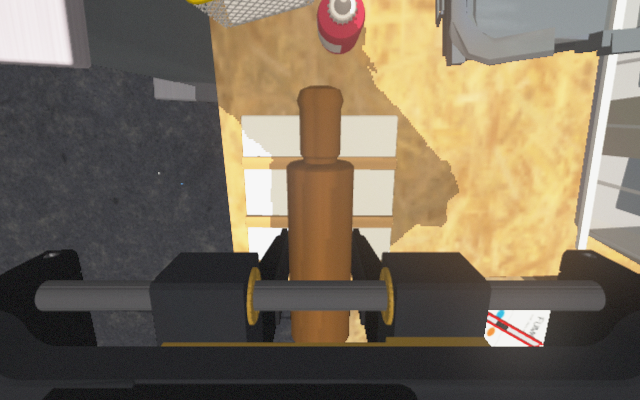

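Request:
play_rows(rows=[-1,0,0,0.15,0,-1,0,0,0.35,0,-1,0,0,0.6,0,-1,0,0,0.85,0,-1,0,0,0.95,0,-1,0,0,1,0,-1,0,0,1,0])

```text
clock: 16.13
ee_pos: [0.389, -0.2655, 0.0571]
ee_rot: [-2.163, -2.276, -0.0]
contact_force: [-0.4, -0.1, -1.7]
grip_width: 0.0331
grip_force: 30.0
```

Request:
play_rows(rows=[-1,0,0,0.02,0,-1,0,0,0.04,0,-1,0,0,0.06,0,-1,0,0,0.075,0,-1,0,0,0.075,0,-1,0,0,0.075,0])

```text
clock: 16.63
ee_pos: [0.3891, -0.2656, 0.049]
ee_rot: [2.164, 2.277, 0.0]
contact_force: [-0.0, 0.1, -2.1]
grip_width: 0.0332
grip_force: 30.0
```

Request:
play_rows(rows=[-1,0,0,0.015,0,-1,0,0,0.03,0,-1,0,0,0.03,0])

```text
clock: 16.88
ee_pos: [0.389, -0.2655, 0.0449]
ee_rot: [-2.164, -2.277, -0.0]
contact_force: [0.0, -1.0, -1.3]
grip_width: 0.0331
grip_force: 30.0
```

Request:
play_rows(rows=[-1,0,0,0.015,0,-1,0,0,0.02,0,-1,0,0,0.02,0])

```text
clock: 17.13
ee_pos: [0.3891, -0.2655, 0.0429]
ee_rot: [2.164, 2.277, 0.0]
contact_force: [-0.2, 1.3, 1.7]
grip_width: 0.0336
grip_force: 30.0
```

Request:
play_rows(rows=[-1,0,0,0.005,0,-1,0,0,0.005,0,-0.25,0,0,0.005,0,-0.2,0,0,0.005,0,-0.15,0,0,0.005,0,-0.1,0,0,0.005,0,0,0,0,0.005,0,0,0,0,0.005,0,0,0,0,0.005,0])

```text
clock: 17.88
ee_pos: [0.3891, -0.2656, 0.0421]
ee_rot: [-2.164, -2.277, -0.0]
contact_force: [0.1, -0.0, 1.1]
grip_width: 0.047
grip_force: 0.0
```

```bash
python3 look.py
```

```text
17.88 [ 0.3891 -0.2656  0.0421] [-2.1642e+00 -2.2771e+00 -1.0000e-04] 0.04695881730282867 0.0 [ 0.08 -0.02  1.05]
wrist 0.79 12762 [ 3.8850e-01 -2.6670e-01  3.0500e-02 -1.5203e+00  6.0000e-04] 0.00034 tool: [-0.0011 -0.0006  0.0116] twist err deg -0.02
side 0.74 630 [ 0.3917 -0.3183  0.027  -1.4947 -0.1267] 0.00167 tool: [-0.0528 -0.      0.0151] twist err deg 1.45
```

Pin rests centred between the open fingers. Straight up, then check.

Request:
play_rows(rows=[0,0,0,-0.05,0,0,0,0,-0.15,0,0,0,0,-0.35,0,0,0,0,-0.6,0,0,0,0,-0.9,0,0,0,0,-1,0,0,0,0,-1,0])

```text
clock: 18.77
ee_pos: [0.3899, -0.2662, 0.1655]
ee_rot: [2.16, 2.273, 0.0]
contact_force: [1.0, 0.1, -0.3]
grip_width: 0.0478
grip_force: 0.0
```

Request:
play_rows(rows=[0,0,0,-0.3,0,0,0,0,-0.7,0,0,0,0,-1,0,0,0,0,-1,0,0,0,0,-1,0])

```text
clock: 19.18
ee_pos: [0.3893, -0.2657, 0.2834]
ee_rot: [2.162, 2.275, 0.0]
contact_force: [0.5, 0.3, -0.7]
grip_width: 0.0478
grip_force: 0.0
```

```bash
python3 look.py; python3 - <<'E'
import cv2,glob,numpy as np
f=sorted(glob.glob('pics/side_1*.png'))[-1];g=sorted(glob.glob('pics/top_1*.png'))[-1]
cv2.imwrite('pics/fin.png',np.vstack([cv2.resize(cv2.imread(f)[60:400,180:480],(530,600))]))
E
```

```text
19.18 [ 0.3893 -0.2657  0.2834] [2.1620e+00 2.2749e+00 3.0000e-04] 0.04778828500893508 0.0 [ 0.55  0.31 -0.7 ]
wrist 0.76 3098 [ 3.8820e-01 -2.6680e-01  3.0500e-02 -1.5205e+00  1.1000e-03] 0.00043 tool: [-0.0005 -0.0017  0.2529] twist err deg -0.03
side 0.81 1231 [ 0.3885 -0.2677  0.0313 -1.5202 -0.0036] 0.00093 tool: [-0.0013 -0.0015  0.2521] twist err deg -0.01
top 0.63 940 [ 3.9040e-01 -2.6560e-01  3.0700e-02 -1.5216e+00 -9.0000e-04] 0.00085 tool: [0.0006 0.0006 0.2528] twist err deg -0.1
```

View pics/fin.png

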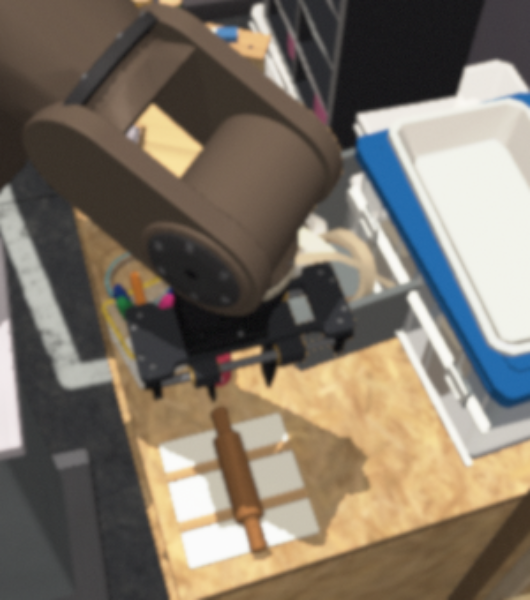

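The picture shows the pin lying across both strips, centred and square, at about (240, 480). The gripper is clear above it.

```bash
python3 -c "
from cell import env
print(env.sign_off())"
```

```text
the job is handed in; nothing more can be done
None
```

The pin came out of both clips and lies on both strips, within about 2 mm of the tile's centre and square to them; the gripper is clear and the job is handed in, though sign-off gave no verdict and I did not re-check the leaves or the loose objects afterwards.

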